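# Put the loose gears back with their own size

### The job

Clear up after the gearbox repair: put each of the four loose steel gears back into the parts tray that already holds gears of its own size, lying flat on the tray's floor, hub up, beside its stock. Set them down rather than dropping them, and leave the wheel and the belt pulley where they lie.

Things in the scene. Friction and masses are not known exactly. Their poses are not given: they have to be found in the camera images.
- gear28: loose steel spur gear, the smallest of four, a solid pinion: toothed disc 28 mm across, 10 mm thick, lying flat on the bench; on top of it a plain round hub 20 mm across up to 28 mm above the gear's underside (grip it by the hub). About 90 g. Origin: centre of its underside; z up through the hub; its yaw is of no account.
- gear44: loose steel spur gear, the second smallest of four, a plain disc: toothed disc 44 mm across, 10 mm thick, lying flat on the bench; on top of it a plain round hub 20 mm across up to 28 mm above the gear's underside (grip it by the hub). About 150 g. Origin: centre of its underside; z up through the hub; its yaw is of no account.
- gear60: loose steel spur gear, the second largest of four, with a darker ring-shaped recess round its hub: toothed disc 60 mm across, 10 mm thick, lying flat on the bench; on top of it a plain round hub 20 mm across up to 28 mm above the gear's underside (grip it by the hub). About 250 g. Origin: centre of its underside; z up through the hub; its yaw is of no account.
- gear76: loose steel spur gear, the largest of four, with six dark lightening holes round its hub: toothed disc 76 mm across, 10 mm thick, lying flat on the bench; on top of it a plain round hub 20 mm across up to 28 mm above the gear's underside (grip it by the hub). About 360 g. Origin: centre of its underside; z up through the hub; its yaw is of no account.
- tray28: fixed black plastic parts tray with three fixed 28 mm pinions (hub tops at z = 31 mm) in its far half, local x > 8 mm. Outside 194 (x) by 108 (y) by 15 mm high; walls and floor 3 mm. Origin: centre of its underside; x runs along it, away from the robot, to its stock. The near half is empty: middle at x = -47 mm, y = 0, floor at z = 3 mm.
- tray44: fixed black plastic parts tray with two fixed 44 mm gears (hub tops at z = 31 mm) in its far half, local x > 8 mm. Outside 194 (x) by 108 (y) by 15 mm high; walls and floor 3 mm. Origin: centre of its underside; x runs along it, away from the robot, to its stock. The near half is empty: middle at x = -47 mm, y = 0, floor at z = 3 mm.
- tray60: fixed black plastic parts tray with one fixed 60 mm gear (hub tops at z = 31 mm) in its far half, local x > 8 mm. Outside 194 (x) by 108 (y) by 15 mm high; walls and floor 3 mm. Origin: centre of its underside; x runs along it, away from the robot, to its stock. The near half is empty: middle at x = -47 mm, y = 0, floor at z = 3 mm.
- tray76: fixed black plastic parts tray with one fixed 76 mm gear (hub tops at z = 31 mm) in its far half, local x > 8 mm. Outside 194 (x) by 108 (y) by 15 mm high; walls and floor 3 mm. Origin: centre of its underside; x runs along it, away from the robot, to its stock. The near half is empty: middle at x = -47 mm, y = 0, floor at z = 3 mm.
- wheel: loose small robot wheel lying flat: black ribbed rubber tyre 64 mm across, 28 mm high, grey plastic centre. Not a gear: to be left alone. Origin: centre of its underside, z up.
- pulley: loose aluminium timing-belt pulley standing on end: 44 mm across its two smooth flanges, 24 mm high, no hub. Not a gear: to be left alone. Origin: centre of its underside, z up.

How it is judged:
By the outcome, as a careful person would: the job done as asked, in the order asked, and still so for the second after the job is handed in, with the robot touching nothing.
It also fails if it takes over 93 s, if anything falls off the work surface, if the arm or the gripper's body presses on something with over 40 N, if the wrist force passes 120 N, or if a joint passes its speed limit or range.

### The arm

A 7-joint arm with a two-finger parallel gripper is mounted at the origin on the work surface. World frame = base frame: x ahead of the robot, y to its left, z up, the work surface at z = 0. Lengths are in m, angles in rad, forces in N, time in s.
With the tool pointing down it reaches from about 0.425 to 0.925 m from the base axis. Payload 6.8 kg.
Tool frame: the origin (TCP) lies where the fingers leave the gripper's body, on its centre line; the fingertips stand 73 mm ahead of it and the grasp point (between the pads) lies 54 mm ahead of it; z points along the fingers, y is the line along which they close (so a half turn about z gives the same grasp; the last joint's range is limited). The gripper opens to 85 mm and grips with 20 to 120 N. Pads are 22 mm wide; open, the fingers measure 114 mm over their backs; the gripper's body (76 mm by 85 mm) begins 54 mm behind the grasp point. The pads swing forward as they close: fully open they stand 13 mm farther back than shut.
Start: joints at [0.992, 0.477, 0.022, 1.555, -0.011, 1.109, -0.083], TCP at [0.306, -0.602, 0.304] pointing down, gripper open.
Joint ranges: [-2.96, 2.96], [-0.34, 2.1], [-1.41, 1.46], [0.24, 2.44], [-1.37, 4.51], [0.17, 1.92], [-2.96, 2.96]. Speed limits (rad/s): [2.39, 2.39, 3.14, 3.14, 3.14, 3.14, 3.14].

### API

Orientations are given as a rotation vector (axis times angle).
In Python, from bench import r, grab_frame, camera_info gives the robot as it stands.
- The arm moves only by the shell command python3 -m pendant 'ROWS' [OPENING] [FORCE]. ROWS is rows parted by semicolons, their numbers by spaces, 1 to 5 of them, each of 6 numbers: dx, dy, dz in m, then a rotation vector rx, ry, rz in rad; each row is the pose to reach, as a shift and turn from the pose commanded when the command began, along the tool's axes at that moment; what a row does not reach only later rows make up. A row lasts 1/10 s, in which the tool goes at most 0.05 m and 0.15 rad, less where a joint would pass 70% of its speed; a pose out of reach is approached as far as the arm can. OPENING is the finger opening in m, set as the command begins (- or left out keeps the last). The fingers move at their own pace and stop on an object; FORCE is the grip in N (left out, the last holds). Time passes only in rows, so rows that do not move let the fingers close. It prints the time, the measured TCP pose, the force, the opening and the grip force at its end.
- r.get_obs(): the state, without advancing time (a new reading comes with each control period).
- grab_frame(name): name is "scene" or "side" or "wrist"; returns (picture, depth): 480x640x3 uint8, blue, green, red; 480x640 float32, m along the optical axis (not along the pixel's ray), 0 where there is no reading.
- camera_info(name): a dict with "camera_matrix" (3x3 intrinsics, pixels), "k1" (the pictures are not rectified: a ray, as slopes to the right and down, at radius r is drawn at 1 + k1 r^2 times it, then the intrinsics apply), "R" (3x3) and "t" (3): a world point X has camera coordinates R X + t. Camera axes: x right, y down, z forward; pixel columns grow to the right and rows downward; lengths in m; the calibration is good to about 2 mm. A picture is of the moment at which its call begins: read the wrist's pose just before it. camera_info takes no time and is no camera call; for the wrist camera it gives the pose at the moment of the call.
- r.hand_in(): hands the job in; it is judged then, once.
The state is a dict: "clock": time; "joints": joint angles; "qvel": joint speeds; "tau": joint torques, N m; "tcp_pos": TCP position; "orientation": TCP orientation; "contact_force": force on the tool from outside, world axes, zero at the start; "moment": the same for the moment, N m; "grip_width": finger opening in m; "gripper_force": force on a finger pad.
Only numpy, scipy, OpenCV 4.12 (cv2) and the standard library are available. Lean on these libraries where they do the work, as an engineer would, in place of code of your own. Each camera call takes 0.05 s, during which the arm holds its last target. There are 200 camera calls.

## Working session

There is one attempt and no reset: what is moved stays moved. The work goes in short steps, Python scripts to look and compute and a shell command to move; the robot and the scene stay as the last step left them, time stands still between calls to the robot, and variables do not carry over. Pictures are saved under pics/ and viewed, at most 14 in all, crops included, and the job is handed in when it is done.

```bash
ls; mkdir -p pics; cat > h.py <<'E'
import numpy as np, cv2
from bench import r, grab_frame, camera_info
def ray(ci,u,v):
    K=np.array(ci["camera_matrix"]);k=ci["k1"]
    d=np.array([(u-K[0,2])/K[0,0],(v-K[1,2])/K[1,1]]);s=d.copy()
    for _ in range(30): s=d/(1+k*(s@s))
    return np.array([s[0],s[1],1.])
def onplane(ci,u,v,z):
    R=np.array(ci["R"]);t=np.array(ci["t"]);c=-R.T@t;d=R.T@ray(ci,u,v)
    return c+d*(z-c[2])/d[2]
def project(ci,X):
    p=np.array(ci["R"])@np.array(X)+np.array(ci["t"]);s=p[:2]/p[2]
    K=np.array(ci["camera_matrix"]);s=s*(1+ci["k1"]*(s@s))
    return np.array([K[0,0]*s[0]+K[0,2],K[1,1]*s[1]+K[1,2]])
E
python3 - <<'E'
from h import *
np.set_printoptions(precision=4,suppress=True)
for n in ("scene","side","wrist"):
    ci=camera_info(n);p,d=grab_frame(n);cv2.imwrite(f"pics/{n}0.png",p);np.save(f"{n}0.npy",d)
    R=np.array(ci["R"]);print(n,-R.T@ci["t"],R[2],ci["k1"],np.array(ci["camera_matrix"]).ravel())
o=r.get_obs();print(o)
E
```

```text
pics
scene [ 1.0045 -0.3139  0.6845] [-0.5515  0.3785 -0.7434] -0.0989979116805833 [453.5976   0.     318.5098   0.     453.5976 232.0241   0.       0.
   1.    ]
side [0.2395 0.5029 0.6612] [ 0.3482 -0.6031 -0.7177] 0.00543213544274579 [445.2982   0.     318.6015   0.     445.2982 234.6348   0.       0.
   1.    ]
wrist [ 0.3788 -0.5651  0.3727] [-0.2858 -0.143  -0.9475] -0.0479234875323559 [341.2991   0.     323.9333   0.     341.2991 237.3745   0.       0.
   1.    ]
{'clock': 0.15, 'joints': array([ 0.9919,  0.4776,  0.0224,  1.5562, -0.0115,  1.1093, -0.0831]), 'qvel': array([ 0.0002, -0.0015, -0.0014, -0.0017, -0.0007, -0.0002, -0.0004]), 'tau': array([  0.0027, -59.6928,   1.6103, -28.1489,   0.0126,   0.0066,
        -0.    ]), 'tcp_pos': array([ 0.306 , -0.6013,  0.3032]), 'orientation': array([-3.0537, -0.7324,  0.0007]), 'contact_force': array([ 0.6614,  0.3035, -0.2435]), 'moment': array([-0.0221, -0.025 ,  0.0053]), 'gripper_force': 0.0, 'grip_width': 0.08547310046137091}
```

View pics/scene0.png

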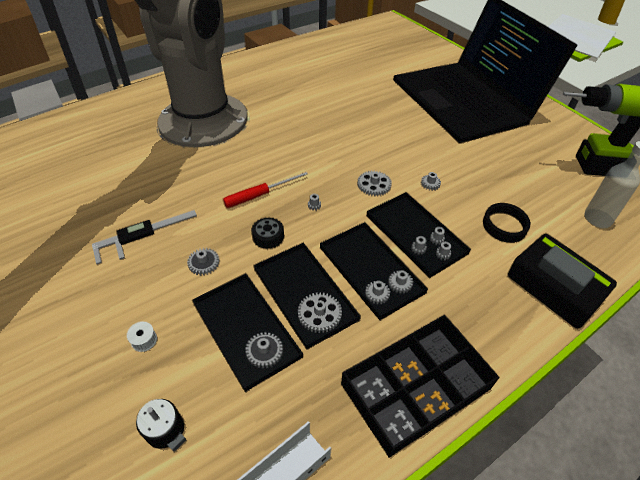

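View pics/side0.png

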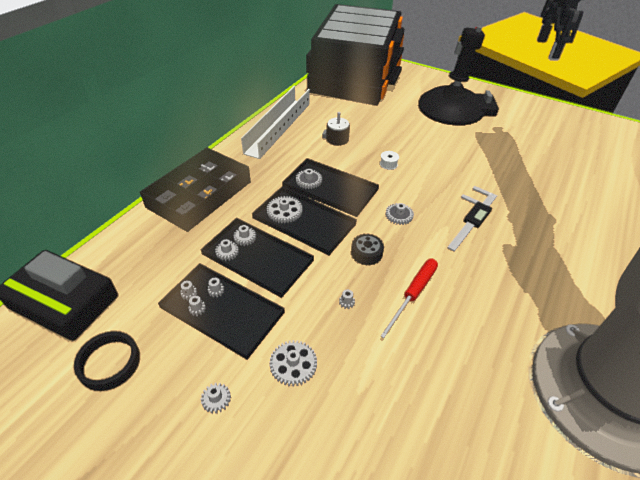

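The scene view shows the trays with stock: tray60 gear at (264,350), tray76 at (320,311), tray44 at (378,291) and (400,280), tray28 at (435,243). The loose gears are gear60 (203,261), gear28 (314,202), gear76 (374,183) and gear44 (431,181); the wheel is at (268,232) and the pulley at (141,336). The side view agrees: gear60 (400,213), gear28 (347,299), gear76 (293,362), gear44 (215,398).

```bash
cat > loc.py <<'E'
from h import *
np.set_printoptions(precision=4,suppress=True)
def cloud(n,d):
    ci=camera_info(n);v,u=np.mgrid[0:480,0:640];K=np.array(ci["camera_matrix"])
    dist=np.array([ci["k1"],0,0,0,0.])
    D=np.stack([(u-K[0,2])/K[0,0],(v-K[1,2])/K[1,1]],-1);S=D.copy()
    for _ in range(20): S=D/(1+ci["k1"]*(S**2).sum(-1,keepdims=True))
    P=np.dstack([S,np.ones_like(d)])*d[...,None]
    return (P-np.array(ci["t"]))@np.array(ci["R"])
if __name__=="__main__":
  seeds={"scene":{"g60":(203,261),"g28":(314,202),"g76":(374,183),"g44":(431,181),"wheel":(268,232),"pulley":(141,336),"s60":(264,350),"s76":(320,311)},
   "side":{"g60":(400,213),"g28":(347,299),"g76":(293,362),"g44":(215,398),"wheel":(368,250),"pulley":(389,160),"s60":(308,179),"s76":(285,209)}}
  tr={"scene":{"t60":(230,310),"t76":(290,270),"t44":(350,260),"t28":(400,220)},"side":{"t60":(345,190),"t76":(325,225),"t44":(280,265),"t28":(245,320)}}
  for n in seeds:
    p=cv2.imread(f"pics/{n}0.png");d=np.load(n+"0.npy");W=cloud(n,d);z=W[...,2]
    print(n,"bench z",np.median(z[(np.abs(z)<.02)&(d>0)]))
    ci=camera_info(n)
    for k,s in seeds[n].items():
        c=onplane(ci,*s,.02)[:2]
        hub=(np.hypot(W[...,0]-c[0],W[...,1]-c[1])<.03)&(z>.022)&(z<.036)&(d>0)
        if k=="pulley": hub=(np.hypot(W[...,0]-c[0],W[...,1]-c[1])<.04)&(z>.02)&(z<.036)
        q=W[hub].astype(np.float32)
        if len(q)<8: print(k,len(q),c);continue
        (cx,cy),rad=cv2.minEnclosingCircle(q[:,:2])
        print(k,len(q),"circ",np.array([cx,cy,rad]),"mean",q.mean(0),"z std",q[:,2].std())
    hsv=cv2.cvtColor(p,cv2.COLOR_BGR2HSV);dark=(hsv[...,2]<60).astype(np.uint8)
    nl,L=cv2.connectedComponents(dark)
    for k,s in tr[n].items():
        m=(L==L[s[1],s[0]]);cn=max(cv2.findContours(m.astype(np.uint8),0,2)[0],key=cv2.contourArea)
        m2=cv2.drawContours(np.zeros_like(dark),[cn],-1,1,-1)>0
        q=W[m2&(d>0)&(z>0.001)&(z<.018)].astype(np.float32)
        b=cv2.minAreaRect(q[:,:2]);print(k,m.sum(),np.array([*b[0],*b[1],b[2]]),"z",np.percentile(q[:,2],[10,50,90]))
E
python3 loc.py
```

```text
scene bench z 0.0014248961451434781Traceback (most recent call last):
  File "loc.py", line 24, in <module>
    (cx,cy),rad=cv2.minEnclosingCircle(q[:,:2])
                ~~~~~~~~~~~~~~~~~~~~~~^^^^^^^^^
cv2.error: OpenCV(4.12.0) /io/opencv/modules/imgproc/src/shapedescr.cpp:201: error: (-215:Assertion failed) count >= 0 && (depth == CV_32F || depth == CV_32S) in function 'minEnclosingCircle'
```

View pics/wrist0.png

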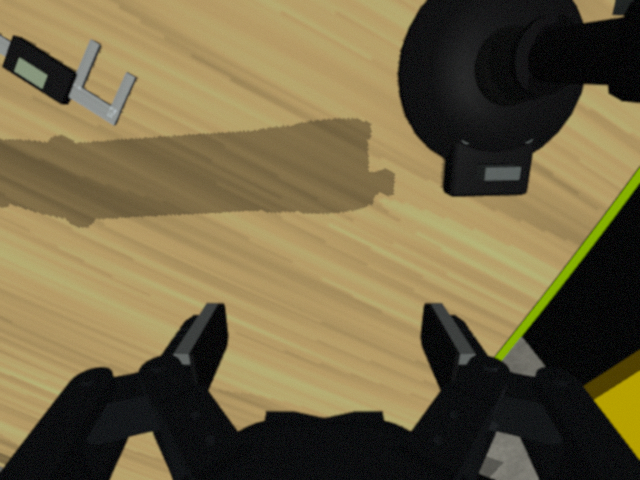

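The wrist view shows only the fingers (tips near (215,305) and (432,305)), the caliper and the lamp base; no gears. I'll fix the array layout bug.

```bash
sed -i 's/(q\[:,:2\])/(np.ascontiguousarray(q[:,:2]))/' loc.py; python3 loc.py
```

```text
scene bench z 0.0014248961451434781
g60 92 circ [ 0.4435 -0.1943  0.0107] mean [ 0.4447 -0.1944  0.0283] z std 0.0023626895
g28 65 circ [0.4307 0.0675 0.0106] mean [0.432  0.066  0.0275] z std 0.0020371927
g76 61 circ [0.4482 0.2185 0.0113] mean [0.4486 0.2157 0.0277] z std 0.0024208543
g44 60 circ [0.5137 0.3265 0.011 ] mean [0.5154 0.3249 0.028 ] z std 0.002376156
wheel 558 circ [ 0.4567 -0.0588  0.03  ] mean [ 0.4583 -0.0599  0.0271] z std 0.0015776344
pulley 479 circ [ 0.5386 -0.3502  0.0231] mean [ 0.54   -0.35    0.0249] z std 0.0012457382
s60 131 circ [ 0.6694 -0.1879  0.0108] mean [ 0.6708 -0.1891  0.0306] z std 0.0024617433
s76 129 circ [ 0.6586 -0.0733  0.011 ] mean [ 0.6608 -0.0735  0.0308] z std 0.0032052496
t60 5776 [ 0.6158 -0.195   0.1957  0.1083  0.4042] z [0.0026 0.0046 0.0148]
t76 4474 [ 0.6089 -0.0681  0.1147  0.1953 88.0139] z [0.0031 0.0054 0.0153]
t44 4354 [ 0.6265  0.0639  0.1099  0.2045 88.4274] z [0.0027 0.005  0.0148]
t28 3701 [ 0.6102  0.2019  0.1215  0.1953 89.8408] z [0.0025 0.0047 0.0146]
side bench z 0.000723586685074144
g60 63 circ [ 0.4437 -0.1935  0.
[... 267 characters left out ...]
1 0.3278 0.028 ] z std 0.0016544813
wheel 510 circ [ 0.4484 -0.0522  0.0299] mean [ 0.4492 -0.0514  0.0272] z std 0.0016655935
pulley 168 circ [ 0.539  -0.3497  0.0234] mean [ 0.5382 -0.3483  0.0244] z std 0.0013345819
s60 61 circ [ 0.6688 -0.1869  0.01  ] mean [ 0.6676 -0.1855  0.0293] z std 0.0031508487
s76 75 circ [ 0.659  -0.0718  0.011 ] mean [ 0.6574 -0.0705  0.0294] z std 0.0029996976
t60 276351 [ 0.6485 -0.3134  1.3911  1.7443  0.0263] z [0.0012 0.0022 0.013 ]
t76 3945 [ 0.6108 -0.13    0.2371  0.2015 89.8082] z [0.0025 0.005  0.0144]
t44 3636 [ 0.6306  0.0649  0.109   0.1951 88.5773] z [0.0023 0.0042 0.0139]
t28 4133 [ 0.6085  0.1976  0.1079  0.1911 89.9263] z [0.0021 0.0038 0.0126]
```

```bash
cat > go.py <<'E'
import sys
from h import *
from scipy.spatial.transform import Rotation as Ro
def go(x,y,z):
    o=r.get_obs();A=Ro.from_rotvec(o["orientation"]);T=Ro.from_rotvec([np.pi,0,0])
    print("shift",np.round(A.inv().apply(np.array([x,y,z])-o["tcp_pos"]),4),"turn",np.round((A.inv()*T).as_rotvec(),3),"clock",round(o["clock"],2),"tcp",np.round(o["tcp_pos"],4),"grip",round(o["grip_width"],4))
if __name__=="__main__": go(*map(float,sys.argv[1:4]))
E
python3 go.py 0.4437 -0.194 0.2
```

```text
shift [ 0.3075 -0.3004  0.1035] turn [-0.001  0.     0.471] clock 0.15 tcp [ 0.306  -0.6013  0.3032] grip 0.0855
```

```bash
python3 -m pendant '0.03 -0.03 0.01 0 0 0.1; 0.06 -0.06 0.02 0 0 0.2; 0.09 -0.09 0.03 0 0 0.3; 0.12 -0.12 0.04 0 0 0.4; 0.15 -0.15 0.05 0 0 0.471' 0.05; python3 go.py 0.4437 -0.194 0.15
```

```text
clock: 0.65
tcp_pos: [0.372, -0.3981, 0.2534]
orientation: [-3.141, 0.006, 0.0]
contact_force: [0.6, -0.1, -1.1]
grip_width: 0.05
gripper_force: 0.0
shift [ 0.0708 -0.2044  0.1035] turn [-0.     0.    -0.004] clock 0.65 tcp [ 0.372  -0.3981  0.2534] grip 0.05
```

```bash
python3 -m pendant '0.014 -0.041 0.02; 0.028 -0.082 0.04; 0.042 -0.123 0.06; 0.056 -0.164 0.08; 0.071 -0.204 0.103' 2>&1 | tail -3; python3 go.py 0.4437 -0.194 0.085
```

```text
Traceback (most recent call last):
ValueError: each row has 6 numbers
shift [ 0.0708 -0.2044  0.1685] turn [-0.     0.    -0.004] clock 0.65 tcp [ 0.372  -0.3981  0.2534] grip 0.05
```

```bash
python3 -m pendant '0.014 -0.041 0.02 0 0 0; 0.028 -0.082 0.04 0 0 0; 0.042 -0.123 0.06 0 0 0; 0.056 -0.164 0.08 0 0 0; 0.071 -0.204 0.103 0 0 0'; python3 -m pendant '0 0 0 0 0 0'|head -2; python3 go.py 0.4437 -0.194 0.085;  python3 - <<'E'
from loc import *
p,d=grab_frame("wrist");cv2.imwrite("pics/w1.png",p)
E
```

```text
clock: 1.15
tcp_pos: [0.4433, -0.1943, 0.1506]
orientation: [3.141, -0.001, 0.002]
contact_force: [0.4, -0.7, 0.2]
grip_width: 0.05
gripper_force: 0.0
clock: 1.25
tcp_pos: [0.4436, -0.1892, 0.1485]
shift [0.0002 0.0051 0.0635] turn [-0.004  0.003  0.01 ] clock 1.25 tcp [ 0.4436 -0.1892  0.1485] grip 0.0498
```

View pics/w1.png

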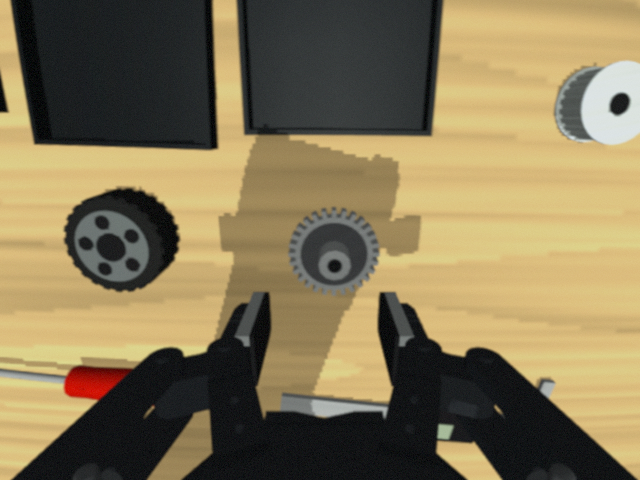

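The wrist view shows gear60 (recess ring) centred near (334,250), hub top at (334,265), between the fingertips at x≈260 and 388; wheel at (122,240), pulley at (605,103). Fast moves overshoot about 5 mm, so I'll settle and refine from the wrist depth.

```bash
cat > wl.py <<'E'
import sys
from loc import *
def wl(x,y,zlo=.022,zhi=.036,rad=.025):
    ci=camera_info("wrist");o=r.get_obs()
    import loc; loc.camera_info=lambda n:ci
    p,d=grab_frame("wrist");W=cloud("wrist",d);z=W[...,2]
    q=W[(np.hypot(W[...,0]-x,W[...,1]-y)<rad)&(z>zlo)&(z<zhi)&(d>0)].astype(np.float32)
    if len(q)<8: print("few",len(q));return
    c,rr=cv2.minEnclosingCircle(np.ascontiguousarray(q[:,:2]));print("n",len(q),"circ",np.array(c),rr,"mean",q.mean(0),"z90",np.percentile(q[:,2],90))
    return p
if __name__=="__main__": wl(*map(float,sys.argv[1:]))
E
python3 -m pendant '0 0 0 0 0 0;0 0 0 0 0 0;0 0 0 0 0 0'|head -2; python3 wl.py 0.4437 -0.194; python3 go.py 0.4437 -0.194 0.087
```

```text
clock: 1.6
tcp_pos: [0.4427, -0.1974, 0.1515]
n 813 circ [ 0.443  -0.1949] 0.010175522416830063 mean [ 0.444  -0.1952  0.0275] z90 0.028704297
shift [ 0.0009 -0.0033  0.0644] turn [ 0.001 -0.001 -0.003] clock 1.65 tcp [ 0.4427 -0.1972  0.1514] grip 0.0498
```

```bash
python3 -m pendant '0 0 0.02 0 0 0; 0 0 0.04 0 0 0; 0 0 0.055 0 0 0;0 0 0.063 0 0 0;0 0 0.063 0 0 0'; python3 -m pendant '0 0 0 0 0 0;0 0 0 0 0 0;0 0 0 0 0 0;0 0 0 0 0 0'; python3 go.py 0.4432 -0.1946 0.086
```

```text
clock: 2.15
tcp_pos: [0.4423, -0.1962, 0.0873]
orientation: [-3.141, 0.002, 0.002]
contact_force: [0.0, 0.1, 0.7]
grip_width: 0.0498
gripper_force: 0.0
clock: 2.55
tcp_pos: [0.4432, -0.196, 0.0884]
orientation: [3.141, -0.0, 0.001]
contact_force: [-0.3, 0.2, 0.3]
grip_width: 0.0498
gripper_force: 0.0
shift [ 0.     -0.0014  0.0024] turn [ 0.    -0.001 -0.   ] clock 2.55 tcp [ 0.4432 -0.196   0.0884] grip 0.0498
```

```bash
python3 -m pendant '0 -0.0015 0.003 0 0 0; 0 -0.0015 0.003 0 0 0' 0.05 50 | sed -n 2,4p;  python3 -m pendant '0 0 0 0 0 0;0 0 0 0 0 0;0 0 0 0 0 0;0 0 0 0 0 0;0 0 0 0 0 0' 0.01 50; python3 -m pendant '0 0 0 0 0 0;0 0 0 0 0 0;0 0 -0.004 0 0 0; 0 0 -0.01 0 0 0; 0 0 -0.015 0 0 0'
```

```text
tcp_pos: [0.4427, -0.1941, 0.0847]
orientation: [-3.141, -0.0, 0.001]
contact_force: [-0.5, -0.1, 0.0]
clock: 3.25
tcp_pos: [0.4429, -0.1944, 0.0851]
orientation: [3.142, -0.0, 0.0]
contact_force: [-0.6, 0.4, 4.6]
grip_width: 0.0177
gripper_force: 48.7
clock: 3.75
tcp_pos: [0.4428, -0.1944, 0.1002]
orientation: [-3.142, 0.0, 0.0]
contact_force: [-0.4, 0.3, -2.1]
grip_width: 0.0178
gripper_force: 48.8
```

```bash
python3 -m pendant '0 0 -0.03 0 0 0; 0.03 0 -0.04 0 0 0; 0.07 0 -0.04 0 0 0; 0.11 0 -0.04 0 0 0; 0.126 0 -0.04 0 0 0' | tail -3;  python3 -m pendant '0 0 0 0 0 0;0 0 0 0 0 0;0 0 0 0 0 0;0 0 0 0 0 0'; python3 go.py 0.569 -0.195 0.088; python3 - <<'E'
from h import *
p,_=grab_frame("wrist");cv2.imwrite("pics/w2.png",p)
E
```

```text
contact_force: [-0.6, 0.5, -3.5]
grip_width: 0.0179
gripper_force: 49.2
clock: 4.65
tcp_pos: [0.5675, -0.1947, 0.1398]
orientation: [-3.142, 0.002, 0.002]
contact_force: [0.6, 0.3, -2.8]
grip_width: 0.0176
gripper_force: 49.2
shift [0.0015 0.0003 0.0518] turn [-0.     0.001 -0.001] clock 4.65 tcp [ 0.5675 -0.1947  0.1398] grip 0.0176
```

View pics/w2.png

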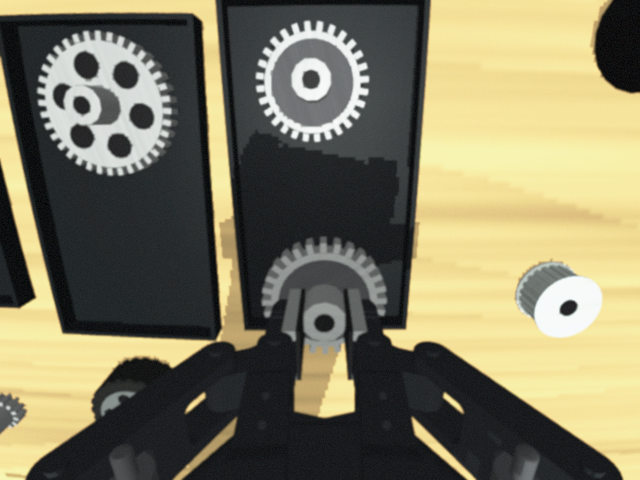

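Gear60 is held level at (325,295), over the empty near half of tray60; its stock gear is at (312,80). Lowering slowly until contact.

```bash
python3 -m pendant '0.001 0 0.02 0 0 0; 0.001 0 0.035 0 0 0;0.001 0 0.043 0 0 0; 0.001 0 0.047 0 0 0; 0.001 0 0.049 0 0 0' | sed -n '2p;4p';  python3 -m pendant '0 0 0 0 0 0;0 0 0.001 0 0 0; 0 0 0.002 0 0 0; 0 0 0.002 0 0 0'
```

```text
tcp_pos: [0.5697, -0.1944, 0.0905]
contact_force: [0.4, 0.4, -2.4]
clock: 5.6
tcp_pos: [0.57, -0.1944, 0.0891]
orientation: [3.141, -0.0, 0.001]
contact_force: [0.7, -0.5, -1.5]
grip_width: 0.0177
gripper_force: 49.2
```

```bash
python3 -m pendant '0 0 0.0005 0 0 0;0 0 0.001 0 0 0; 0 0 0.001 0 0 0; 0 0 0.001 0 0 0'| sed -n '2p;4p'; python3 -m pendant '0 0 0.0005 0 0 0;0 0 0.0005 0 0 0; 0 0 0.0005 0 0 0'| sed -n '2p;4p'
```

```text
tcp_pos: [0.57, -0.1944, 0.0882]
contact_force: [-0.9, 0.6, 0.6]
tcp_pos: [0.57, -0.1944, 0.0881]
contact_force: [-3.4, 0.0, 5.5]
```

```bash
python3 -m pendant '0 0 0 0 0 0;0 0 0 0 0 0; 0 0 0 0 0 0;0 0 0 0 0 0;0 0 -0.005 0 0 0' 0.045| sed -n '2p;4,6p'; python3 -m pendant '0 0 -0.02 0 0 0;0 0 -0.06 0 0 0;-0.015 -0.04 -0.07 0 0 0;-0.03 -0.085 -0.07 0 0 0; -0.04 -0.13 -0.07 0 0 0' 0.05| sed -n 2p;python3 -m pendant '-0.01 -0.045 0 0 0 0;-0.02 -0.09 0 0 0 0;-0.03 -0.135 0 0 0 0;-0.045 -0.18 0 0 0 0; -0.06 -0.22 0 0 0 0' | sed -n 2p; python3 -m pendant '-0.008 -0.025 0 0 0 0;-0.016 -0.05 0 0 0 0;-0.021 -0.06 0 0 0 0; -0.021 -0.06 0 0 0 0; -0.021 -0.06 0 0 0 0' | sed -n 2p; python3 -m pendant '0 0 0 0 0 0;0 0 0 0 0 0'|sed -n 2p;python3 wl.py .447 .2185;python3 go.py .447 .2185 .088; python3 - <<'E'
from h import *
p,_=grab_frame("side");cv2.imwrite("pics/s1.png",p[100:400,150:550])
E
```

```text
tcp_pos: [0.5695, -0.1943, 0.0919]
contact_force: [0.9, -0.2, -0.1]
grip_width: 0.0453
gripper_force: 0.0
tcp_pos: [0.5292, -0.0636, 0.1634]
tcp_pos: [0.4694, 0.158, 0.163]
tcp_pos: [0.4494, 0.2143, 0.1624]
tcp_pos: [0.4495, 0.2142, 0.1624]
n 740 circ [0.4463 0.2171] 0.010211987420916557 mean [0.4472 0.2173 0.0276] z90 0.028702479
shift [-0.0025 -0.0041  0.0744] turn [ 0.    -0.    -0.002] clock 8.55 tcp [0.4495 0.2145 0.1624] grip 0.0502
```

View pics/s1.png

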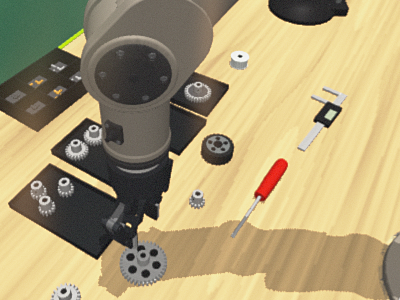

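The side crop shows gear60 lying in tray60's near half at (200,92), with the gripper over gear76 at (143,262). Descending now.

```bash
python3 -m pendant '-0.003 -0.003 0.025 0 0 0; -0.003 -0.003 0.05 0 0 0; -0.003 -0.003 0.065 0 0 0; -0.003 -0.003 0.073 0 0 0; -0.003 -0.003 0.075 0 0 0' 0.05 | sed -n '2p;4p';python3 -m pendant '0 0 0 0 0 0;0 0 0 0 0 0; 0 0 0.002 0 0 0; 0 0 0.002 0 0 0' | sed -n '2p;4p'; python3 go.py .4465 .2177 .085
```

```text
tcp_pos: [0.4458, 0.2182, 0.0867]
contact_force: [0.3, 0.5, 0.1]
tcp_pos: [0.4461, 0.2187, 0.0857]
contact_force: [0.2, -0.1, -0.1]
shift [0.0003 0.001  0.0007] turn [-0.    -0.001 -0.   ] clock 9.5 tcp [0.4461 0.2187 0.0857] grip 0.0497
```

Close, lift, and carry toward tray76 (0.562, -0.066).

```bash
python3 -m pendant '0 0.001 0 0 0 0;0 0.001 0 0 0 0;0 0.001 0 0 0 0;0 0.001 0 0 0 0;0 0.001 0 0 0 0' 0.01 60 | sed -n '2p;4,6p'; python3 -m pendant '0 0 0 0 0 0;0 0 -0.004 0 0 0; 0 0 -0.012 0 0 0;0 0 -0.03 0 0 0;0 0 -0.05 0 0 0'| sed -n '2p;4,6p'; python3 -m pendant '0 0 -0.012 0 0 0;0.01 0.025 -0.02 0 0 0;0.025 0.065 -0.02 0 0 0;0.04 0.105 -0.02 0 0 0;0.055 0.145 -0.02 0 0 0'| sed -n '2p;4,6p'; python3 -m pendant '0.015 0.04 0 0 0 0;0.03 0.08 0 0 0 0;0.045 0.115 0 0 0 0;0.055 0.13 0 0 0 0;0.06 0.138 0 0 0 0'| sed -n '2p;4,6p'; python3 -m pendant '0 0 0 0 0 0;0 0 0 0 0 0;0 0 0 0 0 0'| sed -n '2p;4,6p';python3 go.py .562 -.067 .088
```

```text
tcp_pos: [0.4461, 0.2176, 0.0858]
contact_force: [-2.7, -0.0, 5.7]
grip_width: 0.0173
gripper_force: 58.5
tcp_pos: [0.4454, 0.2173, 0.1357]
contact_force: [-0.5, -0.2, -3.0]
grip_width: 0.0171
gripper_force: 58.7
tcp_pos: [0.5011, 0.0712, 0.1557]
contact_force: [1.3, 0.3, -3.1]
grip_width: 0.0171
gripper_force: 58.9
tcp_pos: [0.5614, -0.0674, 0.1554]
contact_force: [-0.8, 0.0, -2.6]
grip_width: 0.0174
gripper_force: 58.9
tcp_pos: [0.5603, -0.0633, 0.1553]
contact_force: [-0.5, -0.8, -3.4]
grip_width: 0.0175
gripper_force: 58.9
shift [0.0017 0.0038 0.0673] turn [-0.001  0.001  0.003] clock 11.8 tcp [ 0.5603 -0.0633  0.1553] grip 0.0175
```

```bash
python3 -m pendant '0.001 0.001 0.02 0 0 0; 0.001 0.001 0.045 0 0 0;0.001 0.001 0.057 0 0 0; 0.001 0.001 0.062 0 0 0; 0.001 0.001 0.0635 0 0 0' | sed -n '2p;4p';  python3 -m pendant '0 0 0 0 0 0;0 0 0 0 0 0; 0 0 0.001 0 0 0; 0 0 0.0015 0 0 0; 0 0 0.0015 0 0 0'| sed -n '2p;4p'; python3 - <<'E'
from h import *
p,_=grab_frame("wrist");cv2.imwrite("pics/w3.png",p)
E
```

```text
tcp_pos: [0.5618, -0.0658, 0.0917]
contact_force: [0.7, 0.5, -2.4]
tcp_pos: [0.562, -0.0665, 0.0906]
contact_force: [-0.0, -0.2, -2.8]
```

View pics/w3.png

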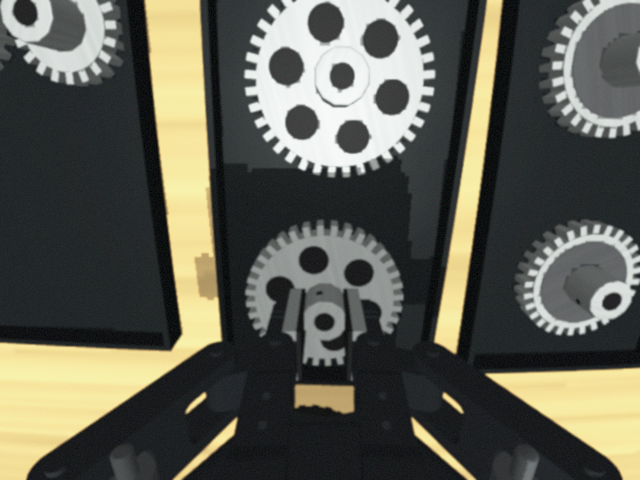

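Gear76 hangs level in tray76's near half at (325,290), clear of the stock gear (340,75) and both walls; gear60 lies flat in tray60 at (580,280). Feeling down.

```bash
python3 -m pendant '0 0 0.0005 0 0 0;0 0 0.001 0 0 0; 0 0 0.001 0 0 0; 0 0 0.001 0 0 0'| sed -n '2p;4p'; python3 -m pendant '0 0 0.0005 0 0 0;0 0 0.001 0 0 0; 0 0 0.001 0 0 0'| sed -n '2p;4p'
```

```text
tcp_pos: [0.5619, -0.0664, 0.0894]
contact_force: [-0.8, -0.3, -2.9]
tcp_pos: [0.562, -0.0664, 0.0889]
contact_force: [-1.2, 0.6, 4.0]
```

```bash
python3 -m pendant '0 0 0 0 0 0;0 0 0 0 0 0; 0 0 0 0 0 0;0 0 0 0 0 0;0 0 -0.005 0 0 0' 0.045| sed -n '2p;4,6p'; python3 -m pendant '0 0 -0.02 0 0 0;0 0 -0.06 0 0 0;-0.02 -0.02 -0.065 0 0 0;-0.05 -0.05 -0.065 0 0 0; -0.08 -0.08 -0.065 0 0 0' | sed -n 2p;python3 -m pendant '-0.025 -0.025 0 0 0 0;-0.04 -0.045 0 0 0 0;-0.052 -0.054 0 0 0 0;-0.052 -0.054 0 0 0 0; -0.052 -0.054 0 0 0 0' | sed -n 2p; python3 -m pendant '0 0 0 0 0 0;0 0 0 0 0 0'|sed -n 2p;python3 wl.py .43 .0676;python3 go.py .430 .0675 .0855
```

```text
tcp_pos: [0.5615, -0.0664, 0.093]
contact_force: [0.1, 0.7, -0.2]
grip_width: 0.0449
gripper_force: 0.0
tcp_pos: [0.4815, 0.0141, 0.1593]
tcp_pos: [0.4307, 0.067, 0.1587]
tcp_pos: [0.4308, 0.0667, 0.1584]
n 771 circ [0.4298 0.0671] 0.010162600316107273 mean [0.4309 0.0669 0.0275] z90 0.028603284
shift [-0.0006 -0.0007  0.0729] turn [ 0.    -0.    -0.002] clock 15.3 tcp [0.4306 0.0668 0.1584] grip 0.0452
```

```bash
python3 -m pendant '0 0 0.025 0 0 0; 0 0 0.05 0 0 0; 0 0 0.065 0 0 0; 0 0 0.071 0 0 0; 0 0 0.073 0 0 0' 0.045 | sed -n '2p;4p';python3 -m pendant '0 0 0 0 0 0;0 0 0 0 0 0; 0 0 0 0 0 0; 0 0 0 0 0 0' | sed -n '2p;4p'; python3 go.py .43 .0673 .085
```

```text
tcp_pos: [0.4299, 0.0673, 0.0849]
contact_force: [-0.0, 1.0, 1.0]
tcp_pos: [0.4303, 0.0677, 0.0859]
contact_force: [-0.3, 0.7, -0.7]
shift [-0.0003  0.0004  0.0009] turn [-0.    -0.001 -0.   ] clock 16.2 tcp [0.4303 0.0677 0.0859] grip 0.0452
```

```bash
python3 -m pendant '0 0 0 0 0 0;0 0 0 0 0 0;0 0 0 0 0 0;0 0 0 0 0 0;0 0 0 0 0 0' 0.01 40 | sed -n '2p;4,6p'; python3 -m pendant '0 0 0 0 0 0;0 0 -0.004 0 0 0; 0 0 -0.012 0 0 0;0 0 -0.03 0 0 0;0 0 -0.05 0 0 0'| sed -n '2p;4,6p'; python3 -m pendant '0 0 -0.012 0 0 0;0.015 -0.015 -0.02 0 0 0;0.04 -0.04 -0.02 0 0 0;0.065 -0.065 -0.02 0 0 0;0.09 -0.09 -0.02 0 0 0'| sed -n '2p;4,6p'; python3 -m pendant '0.02 -0.02 0 0 0 0;0.035 -0.035 0 0 0 0;0.042 -0.041 0 0 0 0;0.042 -0.041 0 0 0 0;0.042 -0.041 0 0 0 0'| sed -n '2p;4,6p';python3 go.py .562 .199 .0885
```

```text
tcp_pos: [0.4301, 0.0676, 0.0857]
contact_force: [-0.0, -0.6, 5.4]
grip_width: 0.0177
gripper_force: 38.9
tcp_pos: [0.4295, 0.0675, 0.136]
contact_force: [0.4, 0.4, -1.5]
grip_width: 0.018
gripper_force: 39.1
tcp_pos: [0.5208, 0.1584, 0.1562]
contact_force: [-0.0, -0.3, -2.1]
grip_width: 0.018
gripper_force: 39.1
tcp_pos: [0.5612, 0.1975, 0.1552]
contact_force: [-0.1, -0.1, -1.3]
grip_width: 0.0178
gripper_force: 39.2
shift [ 0.0009 -0.0016  0.0667] turn [ 0.001  0.001 -0.001] clock 18.2 tcp [0.5612 0.1975 0.1552] grip 0.0178
```

```bash
python3 -m pendant '0 0 0.02 0 0 0; 0 0 0.045 0 0 0;0 0 0.057 0 0 0; 0 0 0.062 0 0 0; 0 0 0.064 0 0 0' | sed -n '2p;4p';  python3 -m pendant '0 0 0 0 0 0;0 0 0 0 0 0; 0 0 0.0005 0 0 0; 0 0 0.001 0 0 0; 0 0 0.001 0 0 0'| sed -n '2p;4p';python3 -m pendant '0 0 0.0005 0 0 0;0 0 0.001 0 0 0; 0 0 0.001 0 0 0'| sed -n '2p;4p'; python3 - <<'E'
from h import *
p,_=grab_frame("wrist");cv2.imwrite("pics/w4.png",p)
E
```

```text
tcp_pos: [0.5617, 0.1981, 0.0913]
contact_force: [-0.2, -0.3, -1.2]
tcp_pos: [0.5621, 0.1986, 0.0906]
contact_force: [-0.4, -0.2, -0.6]
tcp_pos: [0.5619, 0.1986, 0.0893]
contact_force: [-0.8, 0.6, -0.4]
```

View pics/w4.png

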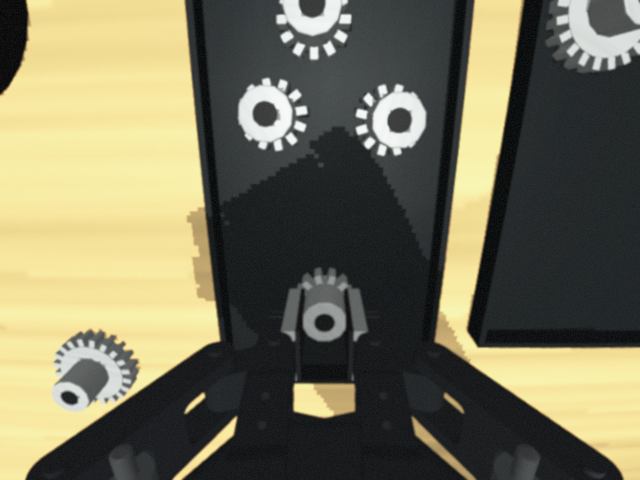

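Gear28 is in tray28's near half at (325,310), three stock pinions at (310,10), (266,113), (399,120); gear44 still lies at (90,370). Feeling the last millimetre.

```bash
python3 -m pendant '0 0 0.0005 0 0 0;0 0 0.0005 0 0 0; 0 0 0.0005 0 0 0'| sed -n '2p;4p'; python3 -m pendant '0 0 0.0005 0 0 0;0 0 0.0005 0 0 0; 0 0 0.0005 0 0 0'| sed -n '2p;4p'
```

```text
tcp_pos: [0.562, 0.1986, 0.0889]
contact_force: [-0.9, -0.1, -1.2]
tcp_pos: [0.562, 0.1986, 0.0888]
contact_force: [-2.7, 0.2, 4.7]
```

```bash
python3 -m pendant '0 0 0 0 0 0;0 0 0 0 0 0; 0 0 0 0 0 0;0 0 0 0 0 0;0 0 -0.005 0 0 0' 0.045| sed -n '2p;4,6p'; python3 -m pendant '0 0 -0.02 0 0 0;0 0 -0.06 0 0 0;-0.01 -0.02 -0.065 0 0 0;-0.025 -0.06 -0.065 0 0 0; -0.04 -0.095 -0.065 0 0 0' | sed -n 2p;python3 -m pendant '-0.006 -0.02 0 0 0 0;-0.008 -0.03 0 0 0 0;-0.008 -0.033 0 0 0 0;-0.008 -0.033 0 0 0 0; -0.008 -0.033 0 0 0 0' | sed -n 2p; python3 -m pendant '0 0 0 0 0 0;0 0 0 0 0 0'|sed -n 2p;python3 wl.py .5137 .327;python3 go.py .5135 .3268 .0855
```

```text
tcp_pos: [0.5615, 0.1985, 0.0929]
contact_force: [-0.4, 0.4, -0.3]
grip_width: 0.0451
gripper_force: 0.0
tcp_pos: [0.5221, 0.2947, 0.1596]
tcp_pos: [0.5149, 0.3247, 0.1583]
tcp_pos: [0.5145, 0.3255, 0.1584]
n 765 circ [0.514  0.3267] 0.0101912347599864 mean [0.5151 0.3267 0.0275] z90 0.028653448
shift [-0.0009 -0.001   0.0729] turn [ 0.    -0.    -0.001] clock 21.9 tcp [0.5144 0.3258 0.1584] grip 0.0453
```

```bash
python3 -m pendant '-0.0005 -0.001 0.025 0 0 0; -0.0005 -0.001 0.05 0 0 0; -0.0005 -0.001 0.065 0 0 0; -0.0005 -0.001 0.071 0 0 0; -0.0005 -0.001 0.073 0 0 0' 0.045 | sed -n '2p;4p';python3 -m pendant '0 0 0 0 0 0;0 0 0 0 0 0; 0 0 0 0 0 0; 0 0 0 0 0 0' | sed -n '2p;4p'; python3 go.py .5138 .3268 .085
```

```text
tcp_pos: [0.5135, 0.3274, 0.085]
contact_force: [0.1, -0.2, 0.3]
tcp_pos: [0.5138, 0.3278, 0.086]
contact_force: [0.0, 0.2, 0.2]
shift [0.    0.001 0.001] turn [-0.001 -0.001 -0.   ] clock 22.8 tcp [0.5138 0.3278 0.086 ] grip 0.045
```

```bash
python3 -m pendant '0 0.001 0 0 0 0;0 0.001 0 0 0 0;0 0.001 0 0 0 0;0 0.001 0 0 0 0;0 0.001 0 0 0 0' 0.01 50 | sed -n '2p;4,6p'; python3 -m pendant '0 0 0 0 0 0;0 0 -0.004 0 0 0; 0 0 -0.012 0 0 0;0 0 -0.03 0 0 0;0 0 -0.05 0 0 0'| sed -n '2p;4,6p'; python3 -m pendant '0 0 -0.012 0 0 0;0.006 0.025 -0.02 0 0 0;0.016 0.065 -0.02 0 0 0;0.028 0.105 -0.02 0 0 0;0.038 0.145 -0.02 0 0 0'| sed -n '2p;4,6p'; python3 -m pendant '0.01 0.04 0 0 0 0;0.02 0.075 0 0 0 0;0.027 0.1 0 0 0 0;0.03 0.113 0 0 0 0;0.03 0.116 0 0 0 0'| sed -n '2p;4,6p';python3 -m pendant '0 0 0 0 0 0;0 0 0 0 0 0;0 0 0 0 0 0'| sed -n '2p;4p';python3 go.py .582 .065 .0885
```

```text
tcp_pos: [0.5137, 0.3265, 0.0858]
contact_force: [-0.6, -1.8, 5.8]
grip_width: 0.0178
gripper_force: 48.8
tcp_pos: [0.513, 0.3263, 0.1356]
contact_force: [0.4, 0.6, -1.4]
grip_width: 0.0175
gripper_force: 48.9
tcp_pos: [0.5518, 0.1802, 0.1557]
contact_force: [0.3, 0.0, -2.1]
grip_width: 0.0175
gripper_force: 49.0
tcp_pos: [0.5816, 0.064, 0.1554]
contact_force: [-0.3, -0.2, -1.5]
grip_width: 0.0179
gripper_force: 49.0
tcp_pos: [0.5811, 0.0676, 0.1554]
contact_force: [0.2, -0.0, -1.6]
shift [0.0009 0.0027 0.0669] turn [-0.001  0.     0.003] clock 25.1 tcp [0.5811 0.0676 0.1554] grip 0.0176
```

```bash
python3 -m pendant '0 0.001 0.02 0 0 0; 0 0.001 0.045 0 0 0;0 0.001 0.057 0 0 0; 0 0.001 0.062 0 0 0; 0 0.001 0.0645 0 0 0' | sed -n '2p;4p';  python3 -m pendant '0 0 0 0 0 0;0 0 0 0 0 0; 0 0 0.0005 0 0 0; 0 0 0.001 0 0 0; 0 0 0.001 0 0 0'| sed -n '2p;4p';python3 -m pendant '0 0 0.0005 0 0 0;0 0 0.001 0 0 0; 0 0 0.001 0 0 0'| sed -n '2p;4p'; python3 - <<'E'
from h import *
p,_=grab_frame("wrist");cv2.imwrite("pics/w5.png",p)
E
```

```text
tcp_pos: [0.5814, 0.0651, 0.0907]
contact_force: [0.6, 0.3, -2.2]
tcp_pos: [0.5816, 0.0646, 0.0901]
contact_force: [0.0, -0.9, -1.6]
tcp_pos: [0.5815, 0.0646, 0.0889]
contact_force: [0.1, 0.4, -1.4]
```

View pics/w5.png

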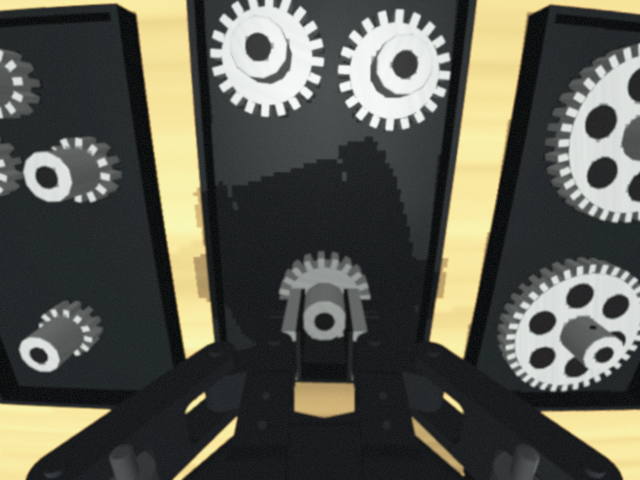

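Gear44 is over the near half of tray44 at (325,295), its two stock gears at (265,50) and (400,68). Gear28 stands flat at (60,335) in tray28 and gear76 at (575,325) in tray76.

```bash
python3 -m pendant '0 0 0.0005 0 0 0;0 0 0.0005 0 0 0; 0 0 0.0005 0 0 0'| sed -n '2p;4p'; python3 -m pendant '0 0 0.0005 0 0 0;0 0 0.0005 0 0 0; 0 0 0.0005 0 0 0'| sed -n '2p;4p'
```

```text
tcp_pos: [0.5814, 0.0646, 0.0888]
contact_force: [-2.8, -0.9, 5.6]
tcp_pos: [0.5815, 0.0646, 0.0888]
contact_force: [-3.7, -0.6, 10.1]
```

Down in contact. Release, retreat straight up, and check everything.

```bash
python3 -m pendant '0 0 -0.0005 0 0 0;0 0 -0.0005 0 0 0; 0 0 -0.0005 0 0 0;0 0 -0.0005 0 0 0;0 0 -0.005 0 0 0' 0.045| sed -n '2p;4,6p'; python3 -m pendant '0 0 -0.02 0 0 0;0 0 -0.06 0 0 0;0 0 -0.1 0 0 0;0 0 -0.14 0 0 0; 0 0 -0.17 0 0 0' | sed -n 2p;python3 -m pendant '-0.03 0.02 -0.03 0 0 0;-0.06 0.04 -0.05 0 0 0;-0.08 0.05 -0.06 0 0 0;-0.09 0.05 -0.06 0 0 0;-0.09 0.05 -0.06 0 0 0'|sed -n '1,2p;4p';python3 -m pendant '0 0 0 0 0 0;0 0 0 0 0 0;0 0 0 0 0 0;0 0 0 0 0 0'|sed -n '1,2p;4p'; python3 - <<'E'
from wl import *
p=None
for k,(x,y) in dict(g60=(.57,-.1944),g76=(.562,-.0664),g28=(.562,.1986),g44=(.5815,.0646),wheel=(.4525,-.0555),pulley=(.539,-.35)).items():
    print(k); q=wl(x,y,.022,.036,.03 if k!="wheel" else .045); p=q if q is not None else p
cv2.imwrite("pics/w6.png",p);cv2.imwrite("pics/s6.png",grab_frame("side")[0])
E
```

```text
tcp_pos: [0.581, 0.0645, 0.0924]
contact_force: [-0.5, -0.8, -0.1]
grip_width: 0.0453
gripper_force: 0.0
tcp_pos: [0.5819, 0.0647, 0.266]
clock: 28.55
tcp_pos: [0.4905, 0.0148, 0.3231]
contact_force: [-0.0, -0.1, -0.6]
clock: 28.95
tcp_pos: [0.4918, 0.0149, 0.3224]
contact_force: [-0.3, 0.4, -0.1]
g60
n 356 circ [ 0.5695 -0.1946] 0.01045320276170969 mean [ 0.5698 -0.193   0.0296] z90 0.031594083
g76
n 315 circ [ 0.5617 -0.0673] 0.010176393203437328 mean [ 0.5621 -0.0666  0.0305] z90 0.031910434
g28
n 340 circ [0.5615 0.1976] 0.010182281024754047 mean [0.5617 0.1962 0.0299] z90 0.031740434
g44
n 342 circ [0.5814 0.0635] 0.010219850577414036 mean [0.5815 0.063  0.0306] z90 0.031821683
wheel
n 2295 circ [ 0.4525 -0.0589] 0.03223292529582977 mean [ 0.454  -0.0581  0.0265] z90 0.028143762
pulley
n 159 circ [ 0.5356 -0.3366] 0.017415378242731094 mean [ 0.5347 -0.3337  0.0236] z90 0.024685964
```

View pics/w6.png

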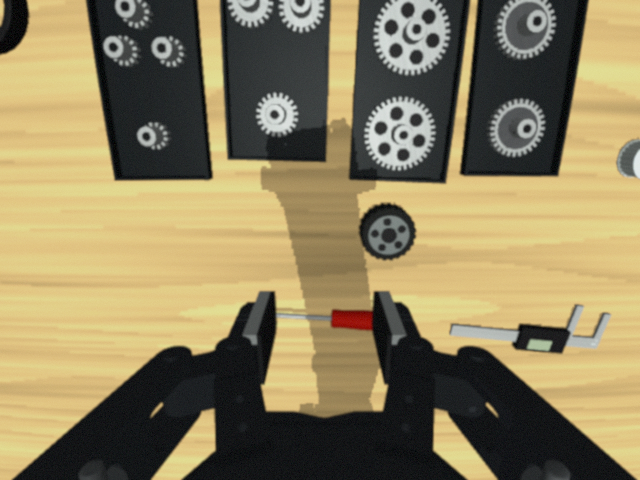

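The wrist view shows all four gears flat in the near halves of their own trays: gear28 (152,136), gear44 (277,114), gear76 (400,133), gear60 (517,127). Their hub tops read about 31 mm. The wheel (387,232) and pulley (635,160) have not been moved.

```bash
python3 -c "
from bench import r
print(r.get_obs()['clock'],abs(r.get_obs()['qvel']).max()); print(r.hand_in())"
```

```text
29.3 0.00188839475689605
the job is handed in; nothing more can be done
None
```

All four gears lie flat, hub up, in the trays holding their own sizes; the wheel and pulley were left alone, and I handed the job in at 29.3 s.

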